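# Snug the brass bar in its cam clamp

## Task

On the bench of a travelling metal workshop stand two cam clamps; swing the lever with the red handle, the clamp that holds the brass bar, just far enough that the cam takes up the gap and pushes the bar against the green sprung pad until the pad is about half way in. Do not overrun and drive the pad home against its block, leave the blue-handled clamp as it is, and let go of the handle at the end.

Things in the scene. Friction and masses are not known exactly. Their poses are not given: they have to be found in the camera images.
- red_jig: Fixed clamp with red lever and brass bar: grey plate 12 mm thick, x -115..+50, y -85..+85 mm; left or right of the blue one, yaw within 0.3 rad. Origin: on the bench under the lever's pivot, z up. Cam (radius 28 mm, centre 14 mm off the pivot) presses towards -x on the loose bar (25 wide, 130 long, 18 mm high); beyond it the green pad and its block. Only lever and handle rise above 55 mm.
- red_cam (a joint): Angle q (rad) of the red lever: 0 slack, grows counter-clockwise from above, stop 2.8; starts 0 to 0.25, stays where left, about 5 N to swing. Its upright round handle (24 mm across, 46 to 106 mm above the bench, spins freely, so the hand need not turn) stands 100 mm from the pivot at angle q - 1.222 rad from the jig's +x. The cam face has then advanced 14 mm x (1 - cos q).
- red_pad (a joint): Travel (m) of the red clamp's green sprung pad, 90 mm wide: 0 free (12 mm clear between pad and dark block), 0.012 home against the block; wanted about 0.006. Spring 1.5 N/mm. The bar's free play between cam and pad differs each time, 4 to 15 mm at q = 0, so the pad starts to move at q of about 0.8 to 1.65; from there it moves about 10 to 14 mm per rad.
- blue_cam (a joint): Angle (rad) of the lever of the other clamp (same build, blue handle, steel bar). Starts between 0 and 0.25; to be left alone.

How it is judged:
By the outcome, as a careful person would: the job done as asked, in the order asked, and still so for the second after the job is handed in, with the robot touching nothing.
It also fails if it takes over 42 s, if anything falls off the work surface, if the arm or the gripper's body presses on something with over 40 N, if the wrist force passes 120 N, or if a joint passes its speed limit or range.

## Robot

A 6-joint arm with a two-finger parallel gripper is mounted at the origin on the work surface. World frame = base frame: x ahead of the robot, y to its left, z up, the work surface at z = 0. Lengths are in m, angles in rad, forces in N, time in s.
With the tool pointing down it reaches from about 0.275 to 0.85 m from the base axis. Payload 19 kg.
Tool frame: the origin (TCP) lies where the fingers leave the gripper's body, on its centre line; the fingertips stand 73 mm ahead of it and the grasp point (between the pads) lies arm.tcp_to_grasp ahead of it (arm.tcp_to_grasp is the distance from the TCP to the grasp point, in m); z points along the fingers, y is the direction in which the jaws open and shut (so a half turn about z gives the same grasp; the last joint's range is limited). The gripper opens to 85 mm and grips with 20 to 120 N. Pads are 22 mm wide; open, the fingers measure 114 mm over their backs; the gripper's body (76 mm by 85 mm) begins 54 mm behind the grasp point. The pads swing forward as they close: fully open they stand 13 mm farther back than shut.
Start: joints at [-1.268, 0.15, 1.437, -0, 1.554, -0.134], TCP at [0.243, -0.521, 0.304] pointing down, gripper open.
Joint ranges: [-2.8, 2.8], [-0.68, 2.1], [0.12, 2.68], [-1.39, 4.53], [0.16, 2.79], [-2.81, 2.81]. Speed limits (rad/s): [1.89, 1.89, 2.22, 3.01, 3.01, 3.01].

## Interface

Orientations are given as a unit quaternion [w, x, y, z].
In Python, from bench import telemetry, optics, close_job, arm gives the robot as it stands. The module is installed in compiled form; this text tells all that it offers.
- The arm moves only by the tool carry_out, never from a script. Its argument "targets" is a list of rows, each a list of 6 numbers: the shift along the tool's x, y, z in units of 50 mm (1.0 is 50 mm), then the turn, a rotation vector about the tool's x, y, z in rad. In form: [[x, y, z, rx, ry, rz], ...]. A call has 1 to 12 rows; each row shifts and turns the pose as measured when the row begins, along the tool's axes as they then stand; what a row does not reach is not made up. A row lasts 1/10 s, in which the tool goes at most 50 mm and 8.59 degrees, less where a joint would pass 70% of its speed; a pose out of reach is approached as far as the arm can. A call is refused whole if a number of a shift passes 1 or a number of a turn 0.15, either way. A call with a gripper value outside its range is refused whole. "gripper" is the opening, from 0 (shut) to 1 (fully open), set as the call begins (left out, the last holds). The fingers move at their own pace and stop on an object; "newtons" is the grip in N (left out, the last holds). Time passes only in rows, so rows that do not move let the fingers close. It gives the time, the measured TCP pose, the force and the opening at its end, in the units of the state.
- telemetry.get_state(): the state, without advancing time (a new reading comes with each control period).
- optics.read_camera(name): name is "side" or "top" or "wrist"; returns the picture (384x512x3 uint8, red, green, blue); there is no depth.
- optics.camera_model(name): a dict with "mtx" (3x3 intrinsics, pixels), "dist_coeffs" ([k1, k2, p1, p2, k3] as OpenCV has them; the pictures are not rectified), "extrinsics" (4x4, takes a point from camera to world coordinates). Camera axes: x right, y up, looking along -z (the intrinsics and any distortion apply to the point x, -y, -z); pixel columns grow to the right and rows downward; lengths in m; the calibration is good to about 2 mm. A picture is of the moment at which its call begins: read the wrist's pose just before it. camera_model takes no time and is no camera call; for the wrist camera it gives the pose at the moment of the call.
- close_job(): hands the job in, once; it reports no verdict.
The state is a dict: "time": time; "joint_pos": joint angles; "joint_velocities": joint speeds; "tau": joint torques, N m; "tcp_pos": TCP position; "orientation": TCP orientation; "force": force on the tool from outside, world axes, zero at the start; "ft_torque": the same for the moment, N m; "width": finger opening in m.
Only numpy, scipy, OpenCV 4.12 (cv2) and the standard library are available. Lean on these libraries where they do the work, as an engineer would, in place of code of your own. Each camera call takes 0.05 s, during which the arm holds its last target. There are 200 camera calls.

## Working session

There is one attempt and no reset: what is moved stays moved. The work goes in short steps, Python scripts to look and compute and a tool call to move; the robot and the scene stay as the last step left them, time stands still between calls to the robot, and variables do not carry over. Pictures are saved under pics/ and viewed, about 8 in all and at most 12, crops included, and the job is handed in when it is done.

Besides the shell and the picture viewer there is one more tool, called after "Emit:" as name(argument=value, ...) on one line, values as JSON. carry_out: Moves the arm, as the interface text tells. Its arguments: {"type":"object","properties":{"targets":{"type":"array"},"gripper":{"type":"number"},"newtons":{"type":"number"}},"required":["targets"]}

```bash
mkdir -p pics; cat > h.py <<'E'
import numpy as np, cv2
from bench import telemetry, optics, arm
def shot(n):
    m=optics.camera_model(n); im=optics.read_camera(n); return np.array(im),m
def ray(m,px):
    p=cv2.undistortPoints(np.array([[px]],float),np.array(m["mtx"],float),np.array(m["dist_coeffs"],float))[0,0]
    E=np.array(m["extrinsics"]); d=E[:3,:3]@np.array([p[0],-p[1],-1.]); return E[:3,3],d
def onz(m,px,z):
    o,d=ray(m,px); return o+d*(z-o[2])/d[2]
def proj(m,P):
    E=np.linalg.inv(np.array(m["extrinsics"])); c=E[:3,:3]@np.array(P,float)+E[:3,3]
    return cv2.projectPoints(np.array([[c[0],-c[1],-c[2]]]),np.zeros(3),np.zeros(3),np.array(m["mtx"],float),np.array(m["dist_coeffs"],float))[0][0,0]
def save(n,im,s=1):
    cv2.imwrite("pics/"+n,cv2.resize(im[...,::-1],None,fx=s,fy=s,interpolation=cv2.INTER_CUBIC))
E
python3 - <<'E'
from h import *
ims=[]
for n in("top","side"):
    im,m=shot(n); save(n+"0.png",im,1.5); print(n,np.round(np.array(m["extrinsics"]),3).tolist(), np.array(m["mtx"])[0,0])
s=telemetry.get_state(); print(s["time"],s["tcp_pos"],s["orientation"],s["force"],s["width"],arm.tcp_to_grasp)
E
```

```text
top [[0.008, 0.998, -0.059, 0.477], [-1.0, 0.008, -0.002, -0.023], [-0.001, 0.059, 0.998, 0.775], [0.0, 0.0, 0.0, 1.0]] 384.06961654118453
side [[0.998, 0.039, -0.045, 0.459], [-0.06, 0.605, -0.794, -0.523], [-0.003, 0.795, 0.606, 0.439], [0.0, 0.0, 0.0, 1.0]] 346.7176542430744
0.1 [ 0.24321342 -0.5208971   0.30335879] [-5.25371682e-04  9.76235416e-01  2.16712104e-01 -3.77963949e-05] [ 0.16826256  0.58515243 -0.61908313] 0.08523986537987074 0.0539
```

View pics/top0.png

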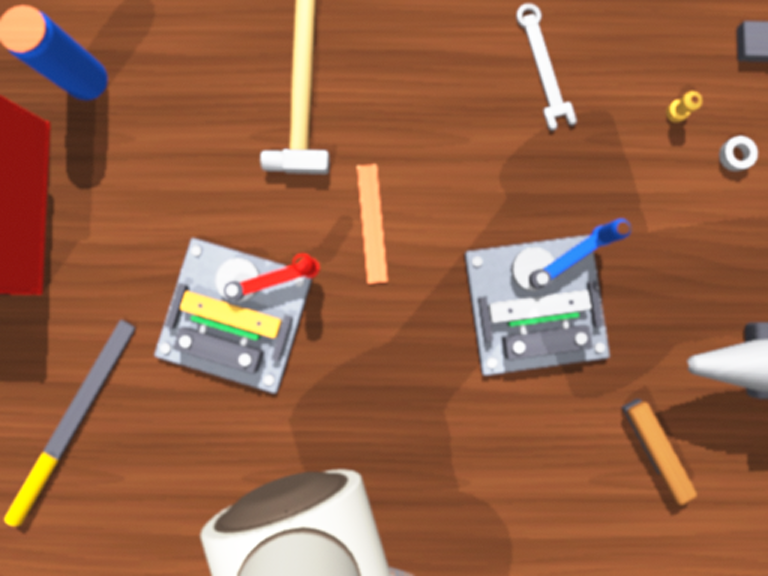

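View pics/side0.png

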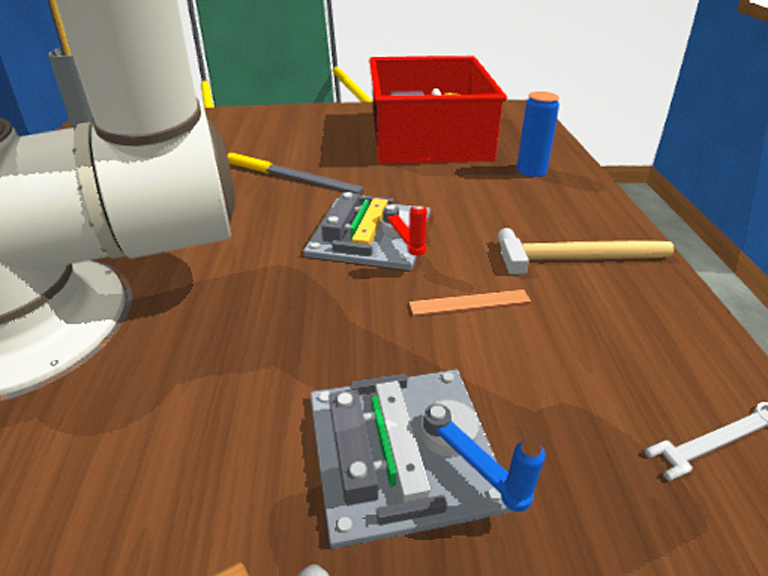

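The top picture shows the red jig on the left: plate corners at about (193,238), (316,280), (277,394), (155,355), handle at (306,265) and pivot at (233,290), all in 1.5x pixels. The blue clamp is on the right, well clear of it. The side picture agrees.

```bash
cat > loc.py <<'E'
from h import *
im,m=shot("top")
hsv=cv2.cvtColor(im,cv2.COLOR_RGB2HSV)
C=[(193,238),(316,280),(277,394),(155,355)]
W=np.array([onz(m,(u/1.5,v/1.5),.012)[:2] for u,v in C])
L=np.array([(50,85),(50,-85),(-115,-85),(-115,85)])/1000
a=L-L.mean(0); b=W-W.mean(0)
yaw=np.arctan2((a[:,0]*b[:,1]-a[:,1]*b[:,0]).sum(),(a*b).sum())
R=np.array([[np.cos(yaw),-np.sin(yaw)],[np.sin(yaw),np.cos(yaw)]])
piv=W.mean(0)-R@L.mean(0)
print("yaw",yaw,"piv",piv,"res mm",np.round(1e3*(a@R.T-b),1).tolist())
mk=cv2.inRange(hsv,(0,170,120),(6,255,255))|cv2.inRange(hsv,(175,170,120),(180,255,255))
mk[:,:80]=0; mk[:130]=0;mk[230:]=0;mk[:,250:]=0
ys,xs=np.nonzero(mk); print(len(xs),xs.min(),xs.max(),ys.min(),ys.max())
# handle cap: circle of 24mm at z .106; pixel pos of cap estimated
for px in((306/1.5,265/1.5),):
    h=onz(m,px,.106); d=h[:2]-piv; print("handle",h,np.linalg.norm(d),"q",np.arctan2(d[1],d[0])-yaw+1.222)
E
python3 loc.py; python3 - <<'E'
from h import *
im,m=shot("top"); save("c.png",im[145:275,90:230],5)
E
```

```text
yaw -0.3050478118931088 piv [0.50471306 0.16995856] res mm [[-0.1, -2.7], [4.0, 1.1], [-2.8, 1.4], [-1.1, 0.2]]
522 161 213 168 195
handle [0.53473767 0.0729831  0.106     ] 0.10151707777598834 q 0.2565016290866091
```

View pics/c.png

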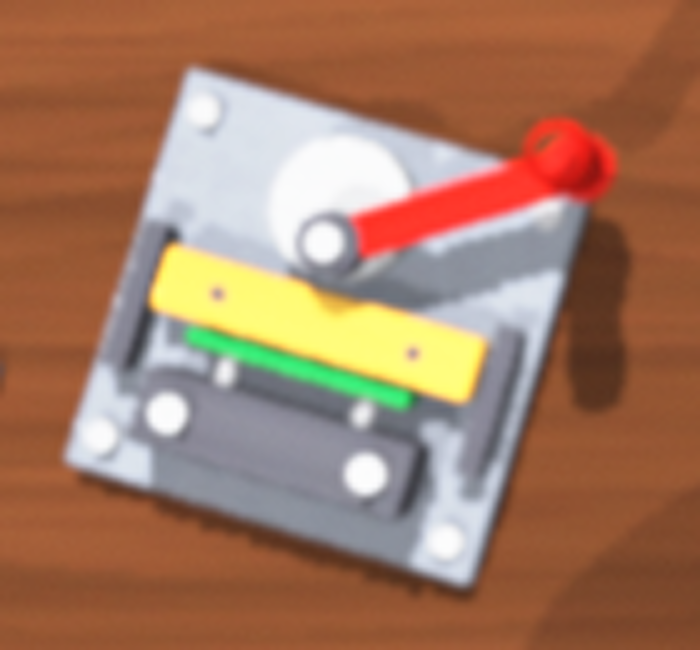

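Emit:
carry_out(targets=[[0.5,-0.4,0,0,0,0],[0.5,-0.4,0,0,0,0],[0.5,-0.4,0,0,0,0],[0.5,-0.4,0,0,0,0],[0.5,-0.4,0,0,0,0],[0.5,-0.4,0,0,0,0],[0.5,-0.4,0,0,0,0],[0.5,-0.4,0,0,0,0],[0.5,-0.4,0,0,0,0],[0.5,-0.4,0,0,0,0]], gripper=1)

```text
time: 1.2
tcp_pos: [0.3877, -0.2257, 0.3017]
orientation: [-0.002, 0.977, 0.214, -0.0]
force: [1.1, 0.1, -0.9]
width: 0.0851
```

Emit:
carry_out(targets=[[0.5,-0.4,0,0,0,0],[0.5,-0.4,0,0,0,0],[0.5,-0.4,0,0,0,0],[0.5,-0.4,0,0,0,0],[0.5,-0.4,0,0,0,0],[0.5,-0.4,0,0,0,0],[0.5,-0.4,0,0,0,0],[0.5,-0.4,0,0,0,0],[0.5,-0.4,0,0,0,0],[0,0,0,0,0,0]])

```text
time: 2.2
tcp_pos: [0.521, 0.047, 0.302]
orientation: [-0.002, 0.977, 0.215, -0.0]
force: [1.1, 0.2, -0.4]
width: 0.0854
```

```bash
python3 - <<'E'
from h import *
im,m=shot("wrist"); save("w1.png",im,1.5); s=telemetry.get_state(); E=np.array(m["extrinsics"])
print(s["time"],s["tcp_pos"],s["orientation"],np.round(E,3).tolist(),m["mtx"][0][0])
im2,m2=shot("top")
np.savez("w1",im=im,**{k:np.array(v) for k,v in m.items()})
for z,p in((.106,(202,175.6)),(.04,(155.2,193.4)),(.05,(155.2,193.4))): print(onz(m2,p,z))
E
```

```text
2.25 [0.52042607 0.04573101 0.30199793] [-1.52797918e-03  9.76613647e-01  2.14995981e-01 -4.22157171e-04] [[0.421, 0.871, 0.254, 0.587], [-0.907, 0.405, 0.113, 0.076], [-0.005, -0.278, 0.961, 0.373], [0.0, 0.0, 0.0, 1.0]] 284.2200474551838
[0.53658528 0.07652015 0.106     ]
[0.50746515 0.17585412 0.04      ]
[0.50705457 0.1731554  0.05      ]
```

View pics/w1.png

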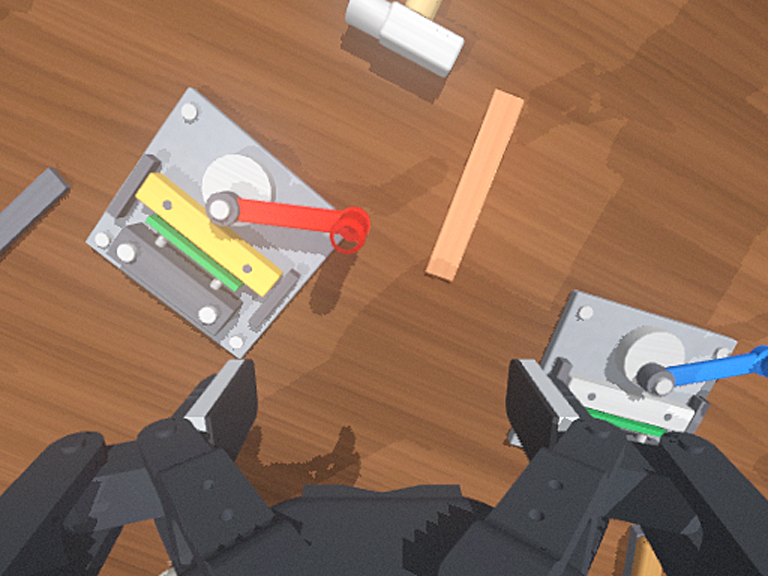

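```bash
python3 - <<'E'
from h import *
z=np.load("w1.npz"); m={k:z[k] for k in("mtx","dist_coeffs","extrinsics")}; im=z["im"]
C=[(192,88),(343,228),(240,358),(87,240)]
W=np.array([onz(m,(u/1.5,v/1.5),.012)[:2] for u,v in C])
L=np.array([(50,85),(50,-85),(-115,-85),(-115,85)])/1000
a=L-L.mean(0); b=W-W.mean(0)
yaw=np.arctan2((a[:,0]*b[:,1]-a[:,1]*b[:,0]).sum(),(a*b).sum())
R=np.array([[np.cos(yaw),-np.sin(yaw)],[np.sin(yaw),np.cos(yaw)]])
piv=W.mean(0)-R@L.mean(0)
print("yaw",yaw,"piv",piv,"res",np.round(1e3*(a@R.T-b),1).tolist())
print("bolt",[onz(m,(221/1.5,209/1.5),h)[:2].round(4) for h in(.04,.05,.055)])
P=lambda q,h:np.r_[piv+.1*np.array([np.cos(yaw-1.222+q),np.sin(yaw-1.222+q)]),h]
for q in(0,.1,.2,.3): print(q,P(q,0).round(3),"top",proj(m,P(q,.106))*1.5,"bot",proj(m,P(q,.046))*1.5)
save("w1c.png",im[110:190,190:270],7)
E
```

```text
yaw -0.29139688933492053 piv [0.50662114 0.17475547] res [[0.8, 2.6], [3.8, -6.8], [-2.7, 1.4], [-1.9, 2.8]]
bolt [array([0.5047, 0.1775]), array([0.5071, 0.1744]), array([0.5084, 0.1729])]
0 [0.512 0.075 0.   ] top [336.55569791 274.89184522] bot [344.64877449 256.04112825]
0.1 [0.522 0.076 0.   ] top [341.13500564 260.56801685] bot [348.49795582 244.07066546]
0.2 [0.532 0.078 0.   ] top [344.28476788 245.54542673] bot [351.15659555 231.56289714]
0.3 [0.542 0.081 0.   ] top [345.931308   229.95330511] bot [352.569719   218.62909474]
```

View pics/w1c.png

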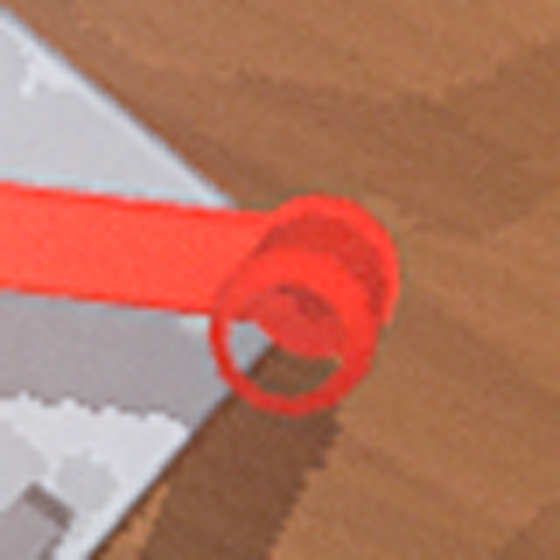

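The handle is a hollow red tube; its top ring is centred at (348,236) in 1.5x wrist pixels, which puts it at about (0.537, 0.078). That gives q ≈ 0.24, pivot ≈ (0.507, 0.175) and yaw ≈ -0.29.

Emit:
carry_out(targets=[[0.29,-0.22,0,0,0,0],[0.28,-0.22,0,0,0,0],[0,0,0.5,0,0,0],[0,0,0.5,0,0,0],[0,0,0.5,0,0,0],[0,0,0.4,0,0,0],[0,0,0,0,0,0]])

```text
time: 3.0
tcp_pos: [0.5372, 0.0747, 0.2052]
orientation: [-0.001, 0.977, 0.212, 0.001]
force: [-0.2, -0.4, 0.6]
width: 0.0854
```

```bash
python3 - <<'E'
from h import *
im,m=shot("wrist"); save("w2.png",im,1.5); s=telemetry.get_state()
print(s["time"],s["tcp_pos"],s["orientation"])
np.savez("w2",im=im,**{k:np.array(v) for k,v in m.items()})
for h in(.106,.046): print(proj(m,(.537,.078,h))*1.5)
E
```

```text
3.05 [0.53768667 0.07467372 0.20670163] [-3.52865753e-04  9.77231593e-01  2.12170924e-01  1.33742548e-03]
[372.53966572 336.76231979]
[374.83083485 295.96280048]
```

View pics/w2.png

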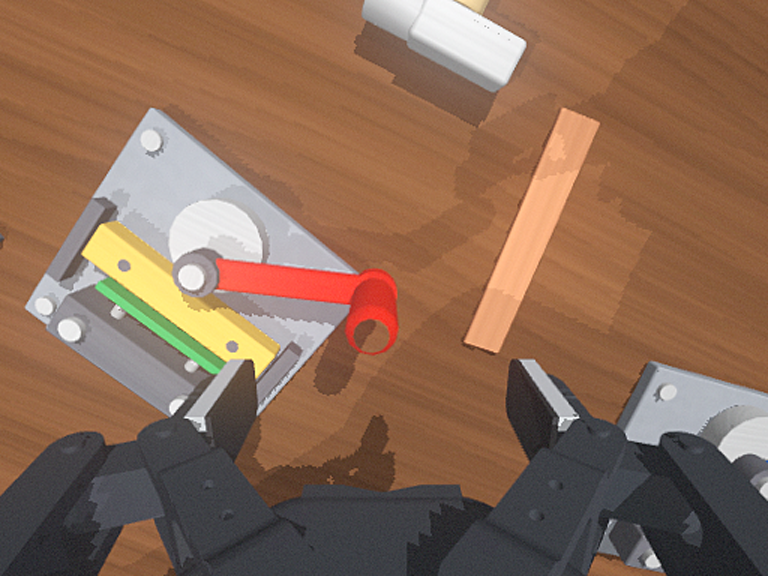

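The ring centre is at (372,332) against a predicted (372.5,337), so about 2 mm off and centred between the fingers. The bar, the green pad and the block are all visible. I'll go down and grip.

Emit:
carry_out(targets=[[0.06,-0.06,0.35,0,0,0],[0,0,0.35,0,0,0],[0,0,0.35,0,0,0],[0,0,0.3,0,0,0],[0,0,0,0,0,0]])

```text
time: 3.55
tcp_pos: [0.5427, 0.0778, 0.1452]
orientation: [0.001, 0.977, 0.211, 0.006]
force: [-0.0, -0.3, -0.3]
width: 0.0852
```

Emit:
carry_out(targets=[[0,0,0,0,0,0],[0,0,0,0,0,0],[0,0,0,0,0,0],[0,0,0,0,0,0],[0,0,0,0,0,0],[0,0,0,0,0,0],[0,0,0,0,0,0],[0,0,0,0,0,0]], gripper=0, newtons=40)

```text
time: 4.35
tcp_pos: [0.5428, 0.0819, 0.1512]
orientation: [-0.003, 0.977, 0.212, 0.008]
force: [0.9, 0.8, -4.5]
width: 0.0221
```

```bash
cat > arc.py <<'E'
import sys
from h import *
from scipy.spatial.transform import Rotation as Ro
s=telemetry.get_state(); p=np.array(s["tcp_pos"]); o=s["orientation"]; Rt=Ro.from_quat([o[1],o[2],o[3],o[0]]).as_matrix()
piv=np.array([.5067,.1747]); yaw=-.29
g=p+Rt[:,2]*arm.tcp_to_grasp; d=g[:2]-piv; r=np.hypot(*d); q=np.arctan2(d[1],d[0])-yaw+1.222
print("t",s["time"],"tcp",p.round(4),"r",r.round(4),"q",q.round(3),"F",np.round(s["force"],1),"w",s["width"])
q1=float(sys.argv[1]); n=int(sys.argv[2]); qs=np.linspace(q,q1,n+1); rr=np.linspace(r,.1,n+1)
P=np.array([np.r_[piv+rad*np.array([np.cos(yaw-1.222+a),np.sin(yaw-1.222+a)]),g[2]] for a,rad in zip(qs,rr)])
print(np.round(np.diff(P,axis=0)@Rt/.05,2).tolist())
E
python3 arc.py 1.1 11
```

```text
t 4.35 tcp [0.5428 0.0819 0.1512] r 0.0995 q 0.321 F [ 0.9  0.8 -4.5] w 0.022055596911162365
[[0.14, 0.0, 0.0], [0.14, -0.01, 0.0], [0.14, -0.02, 0.0], [0.14, -0.03, 0.0], [0.14, -0.04, 0.0], [0.13, -0.05, 0.0], [0.13, -0.06, 0.0], [0.13, -0.06, 0.0], [0.12, -0.07, 0.0], [0.12, -0.08, 0.0], [0.11, -0.09, 0.0]]
```

Emit:
carry_out(targets=[[0.14,0.0,0.03,0,0,0],[0.14,-0.01,0.03,0,0,0],[0.14,-0.02,0.02,0,0,0],[0.14,-0.03,0.02,0,0,0],[0.14,-0.04,0.02,0,0,0],[0.13,-0.05,0.02,0,0,0],[0.13,-0.06,0,0,0,0]])

```text
time: 5.05
tcp_pos: [0.5854, 0.1099, 0.1512]
orientation: [-0.001, 0.978, 0.21, 0.01]
force: [-3.1, -4.1, -7.8]
width: 0.0224
```

```bash
python3 arc.py 1.1 6
```

```text
t 5.05 tcp [0.5854 0.1099 0.1512] r 0.1025 q 0.832 F [-3.1 -4.1 -7.8] w 0.02242167574584293
[[0.08, -0.05, 0.0], [0.07, -0.05, 0.0], [0.07, -0.06, 0.0], [0.07, -0.06, 0.0], [0.07, -0.06, 0.0], [0.06, -0.06, 0.0]]
```

Emit:
carry_out(targets=[[0.08,-0.05,0.02,0,0,0],[0.07,-0.05,0.02,0,0,0],[0.07,-0.06,0.02,0,0,0],[0.07,-0.06,0.02,0,0,0],[0.07,-0.06,0.02,0,0,0],[0.06,-0.06,0,0,0,0]])

```text
time: 5.65
tcp_pos: [0.6005, 0.1329, 0.1512]
orientation: [0.001, 0.978, 0.21, 0.012]
force: [-0.7, -6.1, -6.4]
width: 0.0225
```

```bash
python3 arc.py 1.2 4; python3 - <<'E'
from h import *
a,m=shot("wrist"); b,mb=shot("top")
np.savez("t3",im=b,**{k:np.array(v) for k,v in mb.items()})
save("v3.png",np.hstack([cv2.resize(a,(400,300)),cv2.resize(b[140:275,85:265],(400,300))]))
E
```

```text
t 5.65 tcp [0.6005 0.1329 0.1512] r 0.1038 q 1.099 F [-0.7 -6.1 -6.4] w 0.022484708056244924
[[0.03, -0.05, 0.0], [0.02, -0.05, 0.0], [0.02, -0.05, 0.0], [0.02, -0.05, 0.0]]
```

View pics/v3.png

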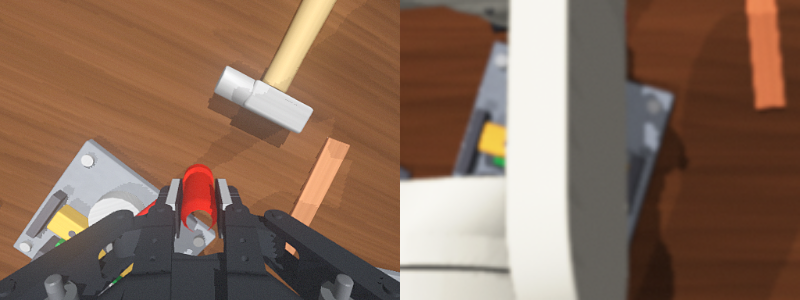

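Both views are blocked by the arm. Only a bit of bar and pad shows in the wrist view. I'll let go, lift and look from above the pad.

Emit:
carry_out(targets=[[0,0,0,0,0,0],[0,0,0,0,0,0],[0,0,0,0,0,0],[0,0,-0.6,0,0,0],[0,0,-0.6,0,0,0],[-0.7,-0.45,-0.2,0,0,0],[-0.7,-0.45,0,0,0,0],[-0.7,-0.45,0,0,0,0],[-0.7,-0.45,0,0,0,0],[-0.7,-0.45,0,0,0,0],[-0.2,-0.1,0,0,0,0],[0,0,0,0,0,0]], gripper=1)

```text
time: 6.95
tcp_pos: [0.3751, 0.1646, 0.2182]
orientation: [-0.0, 0.978, 0.209, 0.015]
force: [0.7, 0.5, 0.6]
width: 0.0853
```

```bash
python3 - <<'E'
from h import *
im,m=shot("wrist"); save("w4.png",im,1.5); s=telemetry.get_state()
print(s["time"],s["tcp_pos"],s["orientation"])
np.savez("w4",im=im,**{k:np.array(v) for k,v in m.items()})
E
```

```text
7.0 [0.37580783 0.16457841 0.21821022] [-2.35041799e-04  9.77918063e-01  2.08483667e-01  1.45178381e-02]
```

View pics/w4.png

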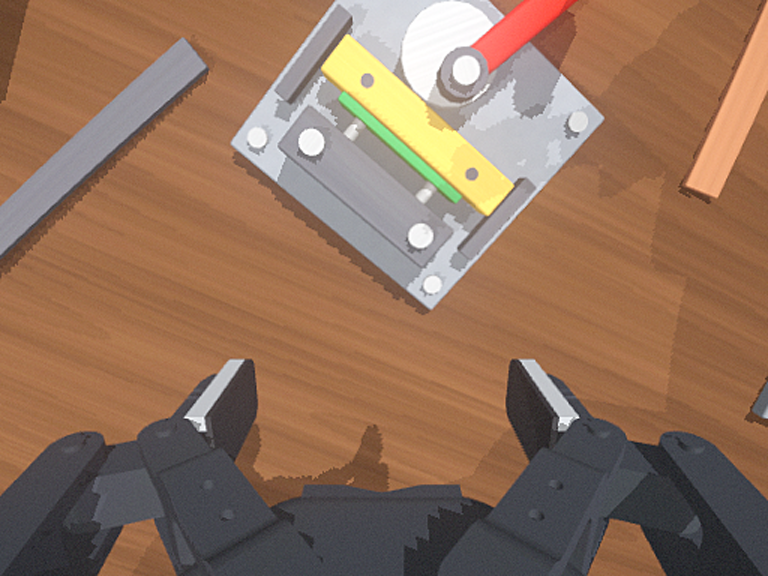

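The view is clear: brass bar from (345,45) to (500,205), green strip from (340,97) to (460,200), and a dark block with a visible gap. Next I sample edges along jig x.

```bash
cat > prof.py <<'E'
import sys
from h import *
piv=np.array([.5067,.1747]); yaw=-.29
R=np.array([[np.cos(yaw),-np.sin(yaw)],[np.sin(yaw),np.cos(yaw)]])
X=np.arange(-110,-10,.5); Y=np.concatenate([np.arange(-36,-28,1),np.arange(-8,8,1),np.arange(28,36,1)])
def classes(f,z):
    d=np.load(f); m={k:d[k] for k in("mtx","dist_coeffs","extrinsics")}; im=cv2.GaussianBlur(d["im"],(3,3),0)
    g=np.array([[proj(m,np.r_[piv+R@np.array([x,y])/1e3,z]) for x in X] for y in Y],np.float32)
    S=cv2.remap(d["im"],g[...,0],g[...,1],cv2.INTER_LINEAR)
    h=cv2.cvtColor(S,cv2.COLOR_RGB2HSV).astype(int)
    br=(h[...,0]>15)&(h[...,0]<35)&(h[...,1]>120); gr=(h[...,0]>45)&(h[...,0]<85)&(h[...,1]>110)
    return br,gr,S
for f in sys.argv[1:]:
    br,gr,S=classes(f,.03)
    for nm,k in(("brass",br),("green",gr)):
        e=[(X[r].min(),X[r].max()) for r in k if r.sum()>2]
        print(f,nm,len(e),np.round(np.median(e,0),1) if e else "")
        if e: print("  per row",[tuple(np.round(v,1)) for v in e[::4]])
    print(" grey",[(X[i],int(np.median(S[:,i].mean(1)))) for i in range(30,130,2)])
E
python3 prof.py w4.npz; python3 prof.py w2.npz w1.npz| grep -v grey
```

```text
w4.npz brass 32 [-45. -21.]
  per row [(np.float64(-44.5), np.float64(-20.5)), (np.float64(-44.5), np.float64(-20.5)), (np.float64(-45.0), np.float64(-21.0)), (np.float64(-45.0), np.float64(-21.0)), (np.float64(-45.0), np.float64(-21.5)), (np.float64(-45.0), np.float64(-21.5)), (np.float64(-45.0), np.float64(-43.5)), (np.float64(-45.0), np.float64(-42.5))]
w4.npz green 0 
 grey [(np.float64(-95.0), 142), (np.float64(-94.0), 134), (np.float64(-93.0), 159), (np.float64(-92.0), 164), (np.float64(-91.0), 161), (np.float64(-90.0), 159), (np.float64(-89.0), 159), (np.float64(-88.0), 159), (np.float64(-87.0), 158), (np.float64(-86.0), 160), (np.float64(-85.0), 161), (np.float64(-84.0), 161), (np.float64(-83.0), 160), (np.float64(-82.0), 162), (np.float64(-81.0), 164), (np.float64(-80.0), 166), (np.float64(-79.0), 166), (np.float64(-78.0), 164), (np.float64(-77.0), 164), (np.float64(-76.0), 166), (np.float64(-75.0), 167), (np.float64(-74.0), 167), (np.float64(-73.0), 167), (np.float64(-72.0), 167), (np.float64(-71.0), 166), (np.float64(-70.0), 166), (np.float64(-69.0), 164), (np.float64(-68.
[... 1325 characters left out ...]
5 -15. ]
  per row [(np.float64(-43.5), np.float64(-14.5)), (np.float64(-43.5), np.float64(-14.0)), (np.float64(-43.5), np.float64(-15.0)), (np.float64(-43.5), np.float64(-17.5)), (np.float64(-43.5), np.float64(-19.0)), (np.float64(-43.5), np.float64(-20.5)), (np.float64(-43.5), np.float64(-15.0)), (np.float64(-43.5), np.float64(-15.0))]
w1.npz green 30 [-53.5 -50.5]
  per row [(np.float64(-53.0), np.float64(-52.0)), (np.float64(-53.0), np.float64(-50.0)), (np.float64(-53.5), np.float64(-50.5)), (np.float64(-53.0), np.float64(-50.5)), (np.float64(-53.5), np.float64(-51.5)), (np.float64(-54.0), np.float64(-52.5)), (np.float64(-53.5), np.float64(-50.0)), (np.float64(-54.0), np.float64(-50.5))]
```

```bash
python3 - <<'E'
from h import *
from scipy.spatial.transform import Rotation as Ro
import prof
br,gr,S=prof.classes("w4.npz",.03)
h=cv2.cvtColor(S,cv2.COLOR_RGB2HSV)
for i in range(108,132,2): print(prof.X[i],S[12,i],h[12,i],S[3,i])
s=telemetry.get_state(); o=s["orientation"]; R=Ro.from_quat([o[1],o[2],o[3],o[0]])
G=Ro.from_quat([.978,.209,0,0]); print("rotvec",(R.inv()*G).as_rotvec())
# handle xy when gripped at q=1.1
o2=[.001,.978,.21,.012]; R2=Ro.from_quat([o2[1],o2[2],o2[3],o2[0]]).as_matrix(); g=np.array([.6005,.1329,.1512])+R2[:,2]*.0539
print("grasp",g); t=np.r_[g[:2],.22]; print("move",G.as_matrix().T@(t-s["tcp_pos"])/.05)
E
```

```text
-56.0 [154 148 142] [ 15  20 154] [146 139 139]
-55.0 [157 148 143] [ 11  23 157] [150 142 140]
-54.0 [159 149 145] [  9  22 159] [154 144 141]
-53.0 [148 143 126] [ 23  38 148] [142 140 124]
-52.0 [123 143  84] [ 40 105 143] [113 128  79]
-51.0 [126 195 115] [ 56 105 195] [117 161  93]
-50.0 [139 232 148] [ 63 102 232] [126 208 128]
-49.0 [140 231 147] [ 62 100 231] [128 212 132]
-48.0 [141 231 148] [ 62  99 231] [132 219 138]
-47.0 [141 235 151] [ 63 102 235] [133 224 143]
-46.0 [143 218 137] [ 58  95 218] [133 216 136]
-45.0 [176 164  92] [ 26 122 176] [160 173  99]
rotvec [ 0.00560845 -0.02849379 -0.00097565]
grasp [0.60178684 0.13306611 0.09731562]
move [ 3.8672011   2.42251321 -0.03579564]
```

```bash
cat > rect.py <<'E'
import sys
from h import *
from prof import piv,R
X=np.arange(-10,-90,-.25); Y=np.arange(60,-60,-.5)   # rows: jig x, 4px/mm ; cols: jig y 2px/mm
def rect(f,z=.03):
    d=np.load(f); m={k:d[k] for k in("mtx","dist_coeffs","extrinsics")}
    E=np.linalg.inv(m["extrinsics"]); 
    g=np.array([[np.r_[piv+R@np.array([x,y])/1e3,z] for y in Y] for x in X]).reshape(-1,3)
    c=g@E[:3,:3].T+E[:3,3]; p=cv2.projectPoints(c*[1,-1,-1],np.zeros(3),np.zeros(3),m["mtx"],m["dist_coeffs"])[0].reshape(len(X),len(Y),2).astype(np.float32)
    return cv2.remap(d["im"],p[...,0],p[...,1],cv2.INTER_CUBIC)
if __name__=="__main__":
    o=[]
    for f in sys.argv[2:]:
        r=cv2.resize(rect(f),None,fx=1.6,fy=1.6)
        for k in range(-80,-10,10): cv2.putText(r,str(k),(0,int((-10-k)*6.4)),0,.4,(255,255,255),1); cv2.line(r,(0,int((-10-k)*6.4)),(12,int((-10-k)*6.4)),(255,0,255),1)
        o.append(r)
    save(sys.argv[1],np.hstack(o))
E
sed -i 's/^for f in sys/if __name__=="__main__":\n  for f in sys/; ' prof.py; python3 - <<'E'
s=open('prof.py').read(); a,b=s.split('  for f in sys.argv[1:]:\n'); b='\n'.join('  '+l for l in b.split('\n')); open('prof.py','w').write(a+'  for f in sys.argv[1:]:\n'+b)
E
python3 rect.py r4.png w2.npz w4.npz
```

```text
(no output)
```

View pics/r4.png

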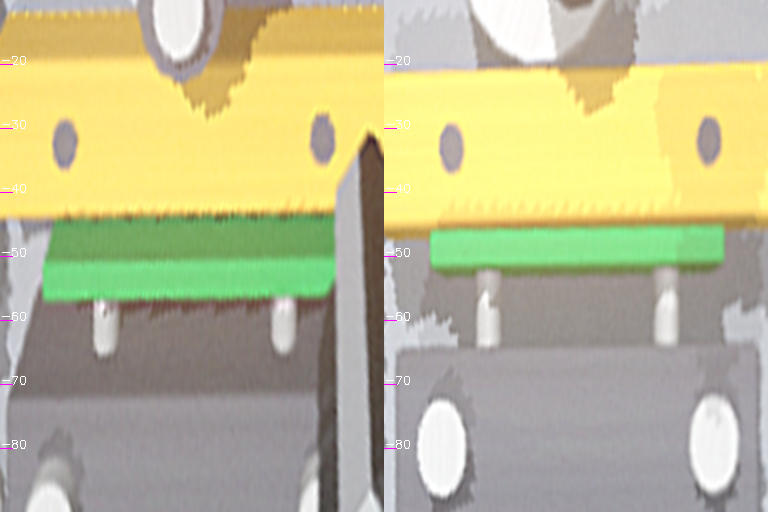

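The rectified view puts the bar's front at -46, green from -45.5 to -52, and the block at -64. So the bar is just touching the pad and the 12 mm gap is still whole. The target q is about 1.5, so I'll go back, swing to about 1.42 and look again.

Emit:
carry_out(targets=[[0.64,0.4,0,0,-0.028,0],[0.64,0.4,0,0,0,0],[0.64,0.4,0,0,0,0],[0.64,0.4,0,0,0,0],[0.64,0.4,0,0,0,0],[0.64,0.4,0,0,0,0],[0,0,0,0,0,0]])

```text
time: 7.7
tcp_pos: [0.6177, 0.1285, 0.217]
orientation: [0.003, 0.978, 0.207, 0.002]
force: [-0.5, -0.4, -0.5]
width: 0.0856
```

```bash
cat > go.py <<'E'
import sys
from h import *
from scipy.spatial.transform import Rotation as Ro
s=telemetry.get_state(); p=np.array(s["tcp_pos"]); o=s["orientation"]; R=Ro.from_quat([o[1],o[2],o[3],o[0]])
G=Ro.from_quat([.978,.209,0,0]); t=np.array([float(v) for v in sys.argv[1:4]]); Rm=R.as_matrix()
g=p+Rm[:,2]*arm.tcp_to_grasp
print("t",s["time"],"grasp",g.round(4),"move",(Rm.T@(t-g)/.05).round(2),"rot",(R.inv()*G).as_rotvec().round(3))
E
python3 go.py .6018 .1331 .09
```

```text
t 7.7 grasp [0.6179 0.1283 0.1631] move [-0.26 -0.23  1.46] rot [ 0.006 -0.002 -0.004]
```

Emit:
carry_out(targets=[[-0.13,-0.11,0,0,0,0],[-0.13,-0.11,0,0,0,0],[0,0,0,0,0,0]])

```text
time: 8.0
tcp_pos: [0.6013, 0.1326, 0.2145]
orientation: [0.002, 0.978, 0.206, 0.0]
force: [0.1, 0.4, 0.1]
width: 0.0852
```

```bash
python3 go.py .6018 .1331 .09
```

```text
t 8.0 grasp [0.6013 0.1324 0.1606] move [ 0.02 -0.02  1.41] rot [ 0.005  0.001 -0.005]
```

Emit:
carry_out(targets=[[0.02,-0.02,0.4,0,0,0],[0,0,0.4,0,0,0],[0,0,0.35,0,0,0],[0,0,0.25,0,0,0],[0,0,0,0,0,0]])

```text
time: 8.5
tcp_pos: [0.5992, 0.1352, 0.1459]
orientation: [0.003, 0.978, 0.208, 0.003]
force: [0.0, 0.2, 0.2]
width: 0.0852
```

Emit:
carry_out(targets=[[0,0,0,0,0,0],[0,0,0,0,0,0],[0,0,0,0,0,0],[0,0,0,0,0,0],[0,0,0,0,0,0],[0,0,0,0,0,0],[0,0,0,0,0,0],[0,0,0,0,0,0]], gripper=0, newtons=40)

```text
time: 9.3
tcp_pos: [0.6001, 0.1352, 0.1496]
orientation: [0.003, 0.978, 0.208, 0.005]
force: [0.5, -1.0, -0.9]
width: 0.0228
```

```bash
python3 arc.py 1.42 6
```

```text
t 9.3 tcp [0.6001 0.1352 0.1496] r 0.102 q 1.113 F [ 0.5 -1.  -0.9] w 0.02283894674530061
[[0.07, -0.08, -0.0], [0.07, -0.08, -0.0], [0.06, -0.08, -0.0], [0.06, -0.09, -0.0], [0.05, -0.09, -0.0], [0.05, -0.09, -0.0]]
```

Emit:
carry_out(targets=[[0.07,-0.08,0,0,0,0],[0.07,-0.08,0,0,0,0],[0.07,-0.08,0,0,0,0],[0.06,-0.09,0,0,0,0],[0.05,-0.09,0,0,0,0],[0,0,0,0,0,0]])

```text
time: 9.9
tcp_pos: [0.6073, 0.1591, 0.1496]
orientation: [0.006, 0.978, 0.207, 0.005]
force: [1.1, 2.3, -0.8]
width: 0.0227
```

```bash
python3 arc.py 1.42 2
```

```text
t 9.9 tcp [0.6073 0.1591 0.1496] r 0.1026 q 1.355 F [ 1.1  2.3 -0.8] w 0.02274072664529894
[[0.01, -0.07, -0.0], [0.01, -0.07, -0.0]]
```

Emit:
carry_out(targets=[[0.02,-0.08,0,0,0,0],[0.02,-0.08,0,0,0,0],[0,0,0,0,0,0]])

```text
time: 10.2
tcp_pos: [0.608, 0.1662, 0.1496]
orientation: [0.008, 0.978, 0.206, 0.007]
force: [1.8, 2.5, -2.1]
width: 0.0223
```

```bash
python3 arc.py 1.5 2;python3 go.py .376 .165 .165
```

```text
t 10.2 tcp [0.608  0.1662 0.1496] r 0.1026 q 1.423 F [ 1.8  2.5 -2.1] w 0.022280322681969656
[[0.01, -0.08, -0.0], [0.01, -0.08, -0.0]]
t 10.2 grasp [0.6089 0.1656 0.0957] move [-4.25 -1.85 -1.47] rot [ 0.018 -0.011 -0.005]
```

Emit:
carry_out(targets=[[0,0,0,0,0,0],[0,0,0,0,0,0],[0,0,0,0,0,0],[0,0,-0.6,0,0,0],[0,0,-0.6,0,0,0],[-0.75,-0.35,-0.2,0,0,0],[-0.75,-0.35,0,0,0,0],[-0.75,-0.35,0,0,0,0],[-0.75,-0.35,0,0,0,0],[-0.75,-0.35,0,0,0,0],[-0.5,-0.25,0,0,0,0],[0,0,0,0,0,0]], gripper=1)

```text
time: 11.4
tcp_pos: [0.3624, 0.1731, 0.2176]
orientation: [0.007, 0.978, 0.206, 0.007]
force: [1.3, 0.2, -0.6]
width: 0.0854
```

```bash
python3 - <<'E'
from h import *
im,m=shot("wrist"); s=telemetry.get_state()
print(s["time"],s["tcp_pos"],s["orientation"])
np.savez("w5",im=im,**{k:np.array(v) for k,v in m.items()})
E
python3 rect.py r5.png w4.npz w5.npz
```

```text
11.45 [0.36373909 0.17307871 0.21778024] [0.00657794 0.97845187 0.20623364 0.00750625]
```

View pics/r5.png

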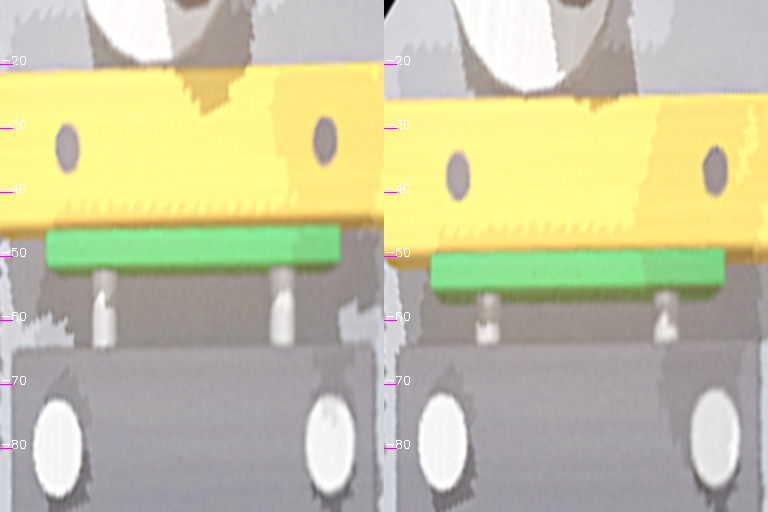

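The bar and pad have moved: the green strip is now at about -49 to -55, so pad travel is roughly 4 mm. The camera pose differs slightly from w4, so I'll match it for a clean comparison.

```bash
cat > match.py <<'E'
from h import *
from scipy.spatial.transform import Rotation as Ro
f=lambda o:Ro.from_quat([o[1],o[2],o[3],o[0]])
s=telemetry.get_state(); R=f(s["orientation"]); G=f([-.000235,.977918,.208484,.014518])
print(s["time"],"move",(R.inv().apply(np.array([.3758,.1646,.2182])-s["tcp_pos"])/.05).round(2),"rot",(R.inv()*G).as_rotvec().round(3))
E
python3 match.py
```

```text
11.45 move [ 0.15  0.25 -0.  ] rot [ 0.01   0.017 -0.004]
```

Emit:
carry_out(targets=[[0.15,0.25,0,0.01,0.017,0],[0,0,0,0,0,0]])

```text
time: 11.65
tcp_pos: [0.3767, 0.1648, 0.2188]
orientation: [-0.0, 0.978, 0.207, 0.016]
force: [-0.0, -0.4, 0.2]
width: 0.085
```

```bash
python3 match.py; cat > edges.py <<'E'
import sys
from rect import *
for f in sys.argv[1:]:
    r=rect(f); out=[]
    c=[i for i,y in enumerate(Y) if -40<y<-30 or -15<y<18 or 30<y<40]
    p=np.median(r[:,c].astype(float),1); gr=p[:,1]-(p[:,0]+p[:,2])/2; ye=p[:,0]-p[:,2]; L=p.mean(1)
    def cross(s,i0,i1):
        a=s[i0:i1]; d=np.gradient(cv2.GaussianBlur(a.reshape(-1,1),(1,5),0).ravel()); k=np.argmax(abs(d)); return round(X[i0+k],2)
    ix=lambda x:int(np.argmin(abs(X-x)))
    print(f,"bar rear",cross(ye,ix(-15),ix(-32)),"bar front/green",cross(gr,ix(-40),ix(-54)),"green back",cross(gr,ix(-48),ix(-62)),"block",cross(L,ix(-61),ix(-69)))
E
python3 - <<'E'
from h import *
im,m=shot("wrist"); np.savez("w6",im=im,**{k:np.array(v) for k,v in m.items()})
E
python3 edges.py w4.npz w5.npz w6.npz
```

```text
11.65 move [-0.02 -0.    0.01] rot [ 0.001 -0.003 -0.004]
w4.npz bar rear -20.25 bar front/green -45.5 green back -51.25 block -64.25
w5.npz bar rear -25.0 bar front/green -49.0 green back -49.0 block -63.75
w6.npz bar rear -24.75 bar front/green -49.5 green back -49.5 block -64.25
```

```bash
sed -i 's/cross(gr,ix(-48),ix(-62))/cross(-np.minimum.accumulate(-gr[::-1])[::-1] if 0 else gr,ix(X[ix(-40)+np.argmax(gr[ix(-40):ix(-62)])]-1.5),ix(-62))/' edges.py; python3 edges.py w4.npz w5.npz w6.npz; python3 go.py .6089 .1656 .165
```

```text
w4.npz bar rear -20.25 bar front/green -45.5 green back -51.25 block -64.25
w5.npz bar rear -25.0 bar front/green -49.0 green back -54.75 block -63.75
w6.npz bar rear -24.75 bar front/green -49.5 green back -55.5 block -64.25
t 11.7 grasp [0.3779 0.1654 0.1648] move [4.23 1.86 0.13] rot [ 0.006 -0.03  -0.005]
```

With the pose matched, the pad has travelled about 4.2 mm from free (gap 13.0 to 8.75 in the same view). It needs about 1.8 mm more, so dq ≈ +0.13.

Emit:
carry_out(targets=[[0.7,0.31,0,0,-0.03,0],[0.7,0.31,0,0,0,0],[0.7,0.31,0,0,0,0],[0.7,0.31,0,0,0,0],[0.7,0.31,0,0,0,0],[0.4,0.15,0,0,0,0],[0,0,0,0,0,0]])

```text
time: 12.4
tcp_pos: [0.5982, 0.1671, 0.217]
orientation: [0.004, 0.979, 0.205, -0.002]
force: [-0.2, -0.4, -0.6]
width: 0.0858
```

```bash
python3 go.py .6089 .1656 .09
```

```text
t 12.4 grasp [0.5981 0.1667 0.1631] move [0.2  0.1  1.46] rot [ 0.006  0.006 -0.008]
```

Emit:
carry_out(targets=[[0.19,0.09,0,0,0,0],[0,0,0,0,0,0],[0,0,0.4,0,0,0],[0,0,0.4,0,0,0],[0,0,0.35,0,0,0],[0,0,0.25,0,0,0],[0,0,0,0,0,0]])

```text
time: 13.1
tcp_pos: [0.6051, 0.1678, 0.1433]
orientation: [0.004, 0.979, 0.205, -0.005]
force: [0.2, 0.3, 0.0]
width: 0.0853
```

```bash
python3 go.py .6089 .1656 .09
```

```text
t 13.1 grasp [0.6047 0.1673 0.0894] move [ 0.06  0.06 -0.01] rot [ 0.005  0.011 -0.009]
```

Emit:
carry_out(targets=[[0.06,0.06,0,0,0,0],[0,0,0,0,0,0]])

```text
time: 13.3
tcp_pos: [0.6093, 0.1664, 0.1446]
orientation: [0.004, 0.979, 0.205, -0.004]
force: [0.4, -0.4, 0.8]
width: 0.0854
```

Emit:
carry_out(targets=[[0,0,0,0,0,0],[0,0,0,0,0,0],[0,0,0,0,0,0],[0,0,0,0,0,0],[0,0,0,0,0,0],[0,0,0,0,0,0],[0,0,0,0,0,0],[0,0,0,0,0,0]], gripper=0, newtons=40)

```text
time: 14.1
tcp_pos: [0.6101, 0.1663, 0.1471]
orientation: [0.004, 0.979, 0.205, -0.003]
force: [-0.6, -0.8, 1.3]
width: 0.0227
```

```bash
python3 arc.py 1.55 2
```

```text
t 14.1 tcp [0.6101 0.1663 0.1471] r 0.1036 q 1.426 F [-0.6 -0.8  1.3] w 0.02266993153591707
[[0.03, -0.13, -0.0], [0.02, -0.13, -0.0]]
```

Emit:
carry_out(targets=[[0.04,-0.08,0,0,0,0],[0.04,-0.08,0,0,0,0],[0.03,-0.08,0,0,0,0],[0,0,0,0,0,0]])

```text
time: 14.5
tcp_pos: [0.6107, 0.1778, 0.147]
orientation: [0.006, 0.979, 0.204, -0.003]
force: [-0.2, 2.1, 1.1]
width: 0.0228
```

```bash
python3 arc.py 1.55 1
```

```text
t 14.5 tcp [0.6107 0.1778 0.147 ] r 0.1038 q 1.535 F [-0.2  2.1  1.1] w 0.022757610581519882
[[-0.06, -0.06, -0.0]]
```

Emit:
carry_out(targets=[[0,0,0,0,0,0],[0,0,0,0,0,0],[0,0,0,0,0,0],[0,0,-0.6,0,0,0],[0,0,-0.7,0,0,0],[-0.75,-0.33,-0.2,0,0,0],[-0.75,-0.33,0,0,0,0],[-0.75,-0.33,0,0,0,0],[-0.75,-0.33,0,0,0,0],[-0.75,-0.33,0,0,0,0],[-0.4,-0.1,0,0,0,0],[0,0,0,0,0,0]], gripper=1)

```text
time: 15.7
tcp_pos: [0.3774, 0.1757, 0.2246]
orientation: [0.005, 0.979, 0.204, -0.003]
force: [0.9, -0.3, 0.3]
width: 0.0851
```

```bash
python3 match.py
```

```text
15.7 move [-0.12  0.19  0.13] rot [ 0.004  0.036 -0.009]
```

Emit:
carry_out(targets=[[-0.12,0.19,0.13,0.004,0.036,-0.009],[0,0,0,0,0,0]])

```text
time: 15.9
tcp_pos: [0.3759, 0.1646, 0.2187]
orientation: [-0.001, 0.978, 0.209, 0.016]
force: [-1.0, 1.1, 0.8]
width: 0.0855
```

```bash
python3 match.py; python3 - <<'E'
from h import *
im,m=shot("wrist"); np.savez("w7",im=im,**{k:np.array(v) for k,v in m.items()})
E
python3 edges.py w4.npz w6.npz w7.npz; python3 rect.py r7.png w4.npz w7.npz
```

```text
15.9 move [-0.   -0.    0.01] rot [-0.    -0.002  0.001]
w4.npz bar rear -20.25 bar front/green -45.5 green back -51.25 block -64.25
w6.npz bar rear -24.75 bar front/green -49.5 green back -55.5 block -64.25
w7.npz bar rear -26.25 bar front/green -51.0 green back -57.0 block -64.25
```

View pics/r7.png

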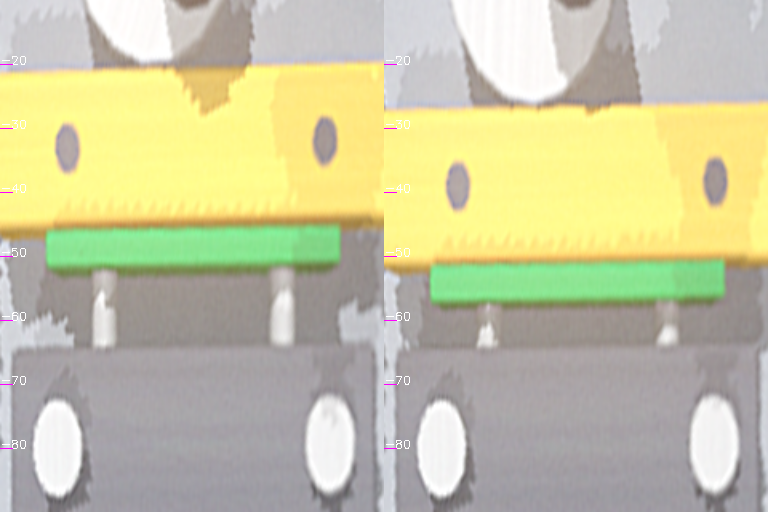

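```bash
python3 -c "
from bench import close_job,telemetry
s=telemetry.get_state();print(s['time'],s['force'],s['width']);print(close_job())"
```

```text
15.95 [ 0.50721378 -0.63750914  0.25632553] 0.08523119790871447
the job is handed in; nothing more can be done
None
```

I swung the red lever in three grips, from q of about 0.24 to about 1.54, and handed the job in at 15.95 s. The green pad now sits about half way in.

- **Pad travel:** in wrist pictures from the same pose, the green pad's back edge moved 5.75 mm (about 5.9 mm corrected for height). That is measured from the first look at q about 1.1, when the pad had not yet visibly moved. The wanted travel is 6 mm.
- **Gap left:** about half of the 12 mm between pad and block remains, so the pad was not driven home.
- **Disagreement between checks:** a cruder reading of the gap, taken to the pad's shaded lower edge, puts the travel nearer 5.1 mm. The 5.75 mm figure also assumes the pad was still free at that first look.
- **Release and contact:** the handle is released, the gripper is open and clear, and the last force reading was under 1 N. The highest force I read during the work was about 9 N.
- **Blue clamp:** the arm never went near it, but I took no final picture of it.

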